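# Set a whetstone square in its holder and wedge it fast

## Task

Get the sharpening stone ready for the knife: slide it back across its wooden holder, pushing gently near one end and then the other, until its whole long side lies flat against the straight fence at the far side. Then fetch the loose wooden wedge, lay it on the holder's bed in the tapering gap between the stone and the slanting cleat, thin end first, and push its thick end until it jams and the stone is held firmly against the fence. Use steady hand pressure, never a hard shove, as the stone's edge chips; do not lift the stone, and leave the things round about where they are.

Things in the scene. Friction and masses are not known exactly. Their poses are not given: they have to be found in the camera images.
- holder: Sharpening-stone holder, fixed on its rubber feet: pale wooden board 140 (x) by 350 (y) mm. Its flat upper face, the bed, is 24 mm above the origin, which lies under the board's centre at worktop height. x points away from the robot to the fence, y to the left along the fence. On the bed stand the fence (far side) and the cleat (near side), both 12 mm high, of darker wood.
- fence: Straight wooden fence (rail) on the far side of the holder, 16 mm wide, 240 mm long, 12 mm high above the bed. Its face towards the robot is at holder x = +45 mm and runs from holder y = -120 to +120 mm. Origin at the middle of the foot of that face; axes as the holder's.
- cleat: Slanting wooden cleat on the near side of the bed, fixed, 20 mm wide, 110 long, 12 high. Origin at the middle of the foot of its face towards the stone (holder x -34.8, y +40 mm). The face runs along its own y, turned 4.8 degrees (1 in 12) from the fence: with the stone flush, the gap from stone to cleat is 34 mm at the cleat's left (+y) end and 25 mm at its right end.
- fence_mid (a point): Middle of the fence's face towards the robot, 6 mm above the bed; axes as the holder's (x into the fence).
- cleat_mid (a point): Middle of the cleat's face towards the stone, 6 mm above the bed; axes as the holder's, not turned with the cleat.
- stone: Loose two-layer whetstone bar, grey above, pale below, 50 (x) by 200 (y) by 28 (z) mm, 0.4 to 0.85 kg. Brittle: pressed on the fence with more than 60 N it chips. It lies skew on the bed between fence and cleat and stands 16 mm above both, so it can be pushed above the cleat. Origin at the centre of its underside; y along its length (left), its +x side faces the fence.
- stone_left (a point): Point on the stone's fence-side face, 98 mm left (+y) of its middle, 6 mm above its underside. When the stone is flush it lies on the plane of the fence's face.
- stone_right (a point): The same at 98 mm right (-y) of the middle.
- wedge: Loose wooden wedge on the worktop left of the holder, 180 mm long (y), 20 high, 90 g. Thickness in x grows evenly from 24 mm at the thin end (-y) to 39 mm at the thick end (+y), the taper of the gap. Its +x face is straight, parallel to its y, 19.5 mm from the origin, and goes against the stone; the slanting -x face goes against the cleat. Origin under the middle of its length.
- wedge_tip (a point): Middle of the wedge's thin end face, at half height. With the stone flush the wedge gets tight with this end near holder y = -30 mm; an error of 1 mm across shifts that by 12 mm, so tightness must be felt.
- wedge_tail (a point): Middle of the wedge's thick end face (39 by 20 mm), at half height; near holder y = +150 mm when tight. A steady push of 8 to 15 N here jams the wedge; friction then keeps it tight. It may bind slightly crooked first: push again until it moves no farther.
- knife: Cook's knife, steel blade and black handle, lying flat right of the holder, about 310 mm long. Bystander. Origin at the foot of the blade.
- mug: White mug, 94 mm high, standing at the far right. Bystander. Origin under its centre.
- peeler: Peeler with a yellow handle, 170 mm long, lying at the near right. Bystander.
- dish_brush: Green dish brush, 269 mm long, lying at the far left in front of the sink. Bystander.

How it is judged:
On the way, in this order (a step that is already met when the one before it is completed fails the run):
1. the stone's long side lies flat against the fence, both ends within 1.5 mm (x of stone_left in the frame of fence_mid between -0.0015 and 0.003 m and x of stone_right in the frame of fence_mid between -0.0015 and 0.003 m and y of stone_left in the frame of fence_mid below 0.135 m and y of stone_right in the frame of fence_mid above -0.135 m and angle between stone's own z axis and vertical below 0.03 rad and z of stone in the frame of holder below 0.027 m), for 0.2 s.
2. the wedge lies on the bed in the gap between stone and cleat, thin end first (y of wedge_tip in the frame of cleat_mid between -0.12 and 0.03 m and x of wedge_tip in the frame of cleat_mid above 0 m and x of wedge_tip in the frame of fence_mid below -0.05 m and angle between wedge's own z axis and vertical below 0.05 rad and z of wedge in the frame of holder below 0.028 m and angle between the y axis of wedge and the y axis of holder, either way round below 0.08 rad), for 0.2 s.
At the end, for the whole second after the job is handed in: The stone lies flat on the bed with both ends of its long side within 1.5 mm of the fence's face; the wedge lies flat on the bed in the gap, thin end to the right, and is jammed: it presses on both stone and cleat, and the stone on the fence, with more than 6 N each; all at rest (all of step 1 and all of step 2 and contact force between wedge and stone above 6 N and contact force between wedge and cleat above 6 N and contact force between stone and fence above 6 N and linear speed of each of stone, wedge below 0.01 m/s); the robot touches nothing.
It fails at once if the stone is pressed against the fence with more than 60 N (contact force between stone and fence above 60 N).
It fails at once if the stone is lifted off the bed by more than 10 mm or tipped (z of stone in the frame of holder above 0.034 m or angle between stone's own z axis and vertical above 0.2 rad).
It fails at once if a bystander (knife, mug, peeler, dish brush) is moved by more than 20 mm (distance of any of knife, mug, peeler, dish_brush from where it was at the start of the episode above 0.02 m).
It also fails if it takes over 70 s, if anything falls off the work surface, if the arm or the gripper's body presses on something with over 40 N, if the wrist force passes 120 N, or if a joint passes its speed limit or range.

## Robot

A 6-joint arm with a two-finger parallel gripper is mounted at the origin on a cart in front of the work surface, level with it; the furniture and walls round the work are solid. World frame = base frame: x ahead of the robot, y to its left, z up, the work surface at z = 0. Lengths are in m, angles in rad, forces in N, time in s.
With the tool pointing down it reaches from about 0.275 to 0.775 m from the base axis. Payload 14.6 kg.
Tool frame: the origin (TCP) lies at the very end of the fingers, on their centre line; the grasp point (between the pads) lies 19 mm behind it (manip.pinch_z is the distance from the TCP to the grasp point, in m); z points along the fingers, y is the line along which they close (so a half turn about z gives the same grasp; the last joint's range is limited). The gripper opens to 85 mm and grips with 20 to 120 N. Pads are 22 mm wide; open, the fingers measure 114 mm over their backs; the gripper's body (76 mm by 85 mm) begins 54 mm behind the grasp point. The pads swing forward as they close: fully open they stand 13 mm farther back than shut.
Start: joints at [-1.299, 0.263, -0.048, 1.259, 0, 1.415], TCP at [0.217, -0.478, 0.231] pointing down, gripper open.
Joint ranges: [-2.65, 2.65], [-0.89, 1.7], [-1.18, 1.37], [-2.13, 2.11], [-1.35, 1.29], [-3.14, 3.14]. Speed limits (rad/s): [1.89, 1.89, 2.57, 2.79, 3.14, 3.14].

## Interface

Orientations are given as a unit quaternion [x, y, z, w].
In Python, from bench import manip, imaging, workorder gives the robot as it stands.
- The arm moves only by the tool play_rows, never from a script. Its argument "series" is a list of rows, each an object of numbers: "tx", "ty", "tz": the shift along the tool's x, y, z in m; "twist": the turn about the tool's z in degrees; "grip": the closure, from -1 (fully open) to 1 (shut). In form: [{"tx": .., "ty": .., "tz": .., "twist": .., "grip": ..}, ...]. A call has exactly 5 rows; each row is the pose to reach, as a shift and turn from the pose commanded when the call began, along the tool's axes at that moment; what a row does not reach only later rows make up. A row lasts 1/8 s, in which the tool goes at most 62.5 mm and 10.7 degrees, less where a joint would pass 70% of its speed; a pose out of reach is approached as far as the arm can. A call with a gripper value outside its range is refused whole. The fingers move at their own pace and stop on an object; the grip force is fixed at half the most. Time passes only in rows, so rows that repeat a pose let the fingers close, or fill a call up. It gives the time, the measured TCP pose, the force, the opening and the grip force at its end, in the units of the state.
- manip.observe(): the state, without advancing time (a new reading comes with each control period).
- imaging.snapshot(name): name is "scene" or "top" or "wrist"; returns a dict with "image" (480x640x3 uint8, red, green, blue), "fx", "fy", "cx", "cy" (pixels), "D" ([k1, k2, p1, p2, k3] as OpenCV has them; the pictures are not rectified), "camera_from_world" (4x4, takes a point from world to camera coordinates). Camera axes: x right, y down, z forward; pixel columns grow to the right and rows downward; lengths in m; the calibration is good to about 2 mm. A picture is of the moment at which its call begins. There is no depth.
- workorder.finish_job(): hands the job in; it is judged then, once.
The state is a dict: "time_s": time; "joint_positions": joint angles; "qd": joint speeds; "joint_efforts": joint torques, N m; "eef_pos": TCP position; "tcp_rot": TCP orientation; "contact_force": force on the tool from outside, world axes, zero at the start; "ft_torque": the same for the moment, N m; "opening": opening from 0.0 (shut) to 1.0 (fully open); "finger_force": force on a finger pad.
Only numpy, scipy, OpenCV 4.12 (cv2) and the standard library are available. Lean on these libraries where they do the work, as an engineer would, in place of code of your own. Each camera call takes 0.05 s, during which the arm holds its last target. There are 200 camera calls.

## Working session

There is one attempt and no reset: what is moved stays moved. The work goes in short steps, Python scripts to look and compute and a tool call to move; the robot and the scene stay as the last step left them, time stands still between calls to the robot, and variables do not carry over. Pictures are saved under pics/ and viewed, at most 10 in all, crops included, and the job is handed in when it is done.

Besides the shell and the picture viewer there is one more tool, called after "Request:" in YAML: its name, and indented under it one key for each argument. play_rows: Moves the arm, as the interface text tells. Its arguments: {"type":"object","properties":{"series":{"type":"array"}},"required":["series"]}

```bash
mkdir -p pics; ls; python3 - <<'E'
from bench import manip, imaging, workorder
import cv2,numpy as np
s=manip.observe(); print({k:np.round(v,3) for k,v in s.items()})
for n in("top","scene"):
    d=imaging.snapshot(n); cv2.imwrite(f"pics/{n}0.png",d["image"][:,:,::-1]); print(n,d["fx"],d["D"],np.round(d["camera_from_world"],3))
E
```

```text
pics
{'time_s': np.float64(0.0), 'joint_positions': array([-1.299,  0.264, -0.049,  1.259,  0.   ,  1.415]), 'qd': array([-0.001,  0.   ,  0.001, -0.001,  0.   ,  0.002]), 'joint_efforts': array([-7.0000e-03, -6.3761e+01,  3.8456e+01,  1.4000e-02, -0.0000e+00,
       -0.0000e+00]), 'eef_pos': array([ 0.217, -0.478,  0.231]), 'tcp_rot': array([ 0.977,  0.212, -0.   , -0.001]), 'contact_force': array([0.025, 0.933, 0.859]), 'ft_torque': array([-0.004,  0.055, -0.048]), 'finger_force': np.float64(0.0), 'opening': np.float64(0.998)}
top 596.248845078447 [-0.19998653  0.          0.          0.          0.        ] [[ 0.063 -0.998 -0.016 -0.022]
 [-0.815 -0.043 -0.577  0.444]
 [ 0.576  0.049 -0.816  1.452]
 [ 0.     0.     0.     1.   ]]
scene 509.26455513622153 [-0.0893321  0.         0.         0.         0.       ] [[-0.755 -0.656 -0.014  0.41 ]
 [-0.489  0.577 -0.654  0.296]
 [ 0.437 -0.487 -0.756  1.53 ]
 [ 0.     0.     0.     1.   ]]
```

View pics/top0.png

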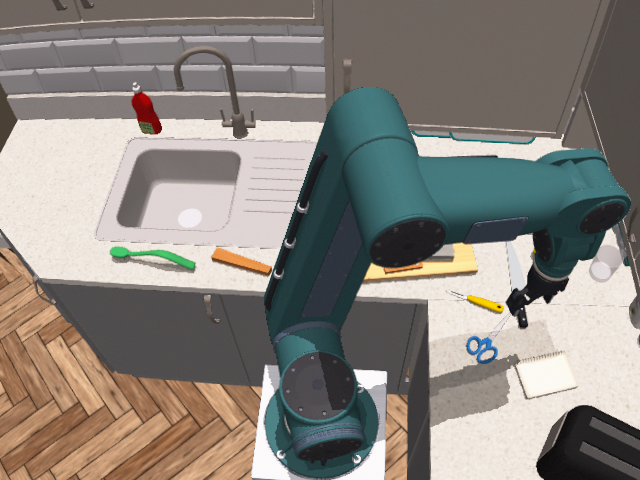

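The top view shows the wedge at about (241,261) and the holder's right part at about (420,265). The arm hides the rest of the holder.

View pics/scene0.png

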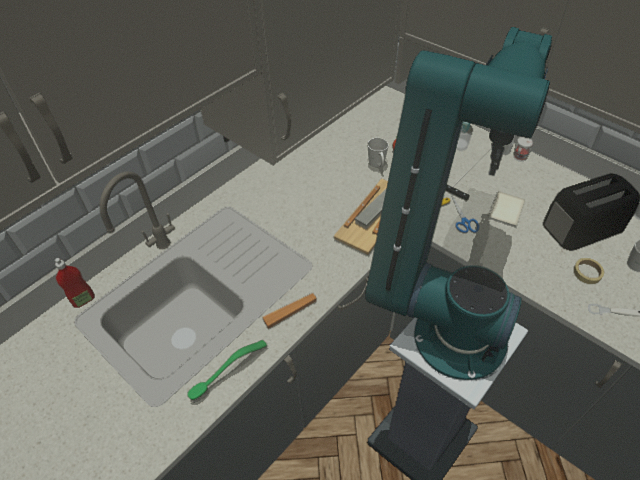

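```bash
cat > h.py <<'E'
from bench import manip, imaging, workorder
import cv2,numpy as np
from scipy.spatial.transform import Rotation as R
def snap(n,f):
    d=imaging.snapshot(n); cv2.imwrite(f"pics/{f}.png",d["image"][:,:,::-1]); np.save(f"pics/{f}.npy",{k:v for k,v in d.items() if k!="image"}); return d
def K(d): return np.array([[d["fx"],0,d["cx"]],[0,d["fy"],d["cy"]],[0,0,1.]])
def load(f): return np.load(f"pics/{f}.npy",allow_pickle=True).item()
def px(d,uv,z):
    "pixels -> world points on plane height z"
    n=cv2.undistortPoints(np.array(uv,float).reshape(-1,1,2),K(d),np.array(d["D"])).reshape(-1,2)
    T=np.array(d["camera_from_world"]);r=np.c_[n,np.ones(len(n))]@T[:3,:3];c=-T[:3,:3].T@T[:3,3]
    return np.round(c+r*((z-c[2])/r[:,2])[:,None],4)
def proj(d,p):
    T=np.array(d["camera_from_world"]);return cv2.projectPoints(np.array(p,float).reshape(-1,1,3),cv2.Rodrigues(T[:3,:3])[0],T[:3,3],K(d),np.array(d["D"]))[0].reshape(-1,2)
def go(p,yaw=None,frm=None):
    "shift in tool axes to world p; yaw = world angle of tool x"
    s=manip.observe();M=R.from_quat(s["tcp_rot"]).as_matrix();x=M[:,0]
    print("pos",np.round(s["eef_pos"],4),"yaw",round(np.degrees(np.arctan2(x[1],x[0])),2),"t",round(s["time_s"],2),"F",np.round(s["contact_force"],1),"z",np.round(M[:,2],3),"open",round(float(s["opening"]),3),"q",np.round(s["joint_positions"],2))
    if p is not None: print("shift",np.round(M.T@(np.array(p)-s["eef_pos"]),4))
    if yaw is not None: print("twist",round(-(yaw-np.degrees(np.arctan2(x[1],x[0]))+180)%360-180,2))
E
python3 - <<'E'
from h import *
d=snap("top","t1");s=snap("scene","s1")
print(px(d,[[477,272],[476,250],[368,280],[212,262],[217,249],[270,261]],.024))
print(px(s,[[335,238],[371,253],[369,178],[264,325],[316,294],[263,318]],.024))
go([.3,-.4,.3],0)
E
```

```text
[[ 0.449  -0.4111  0.024 ]
 [ 0.5252 -0.414   0.024 ]
 [ 0.4072 -0.102   0.024 ]
 [ 0.4432  0.3475  0.024 ]
 [ 0.4892  0.3407  0.024 ]
 [ 0.4559  0.1796  0.024 ]]
[[ 0.532  -0.0421  0.024 ]
 [ 0.3959 -0.0694  0.024 ]
 [ 0.6299 -0.3614  0.024 ]
 [ 0.4706  0.3642  0.024 ]
 [ 0.4262  0.1763  0.024 ]
 [ 0.4906  0.3486  0.024 ]]
pos [ 0.2173 -0.4778  0.231 ] yaw 24.45 t 0.2 F [ 0.9 -0.5  0.1] z [-0.     0.001 -1.   ] open 1.002 q [-1.3   0.26 -0.05  1.26  0.    1.42]
shift [ 0.1075 -0.0366 -0.069 ]
twist 24.45
```

```bash
python3 - <<'E'
from h import *
go([.42,-.24,.38],99.5)
E
```

```text
pos [ 0.2173 -0.4778  0.231 ] yaw 24.45 t 0.2 F [ 0.9 -0.5  0.1] z [-0.     0.001 -1.   ] open 1.002 q [-1.3   0.26 -0.05  1.26  0.    1.42]
shift [ 0.283  -0.1326 -0.1489]
twist -75.05
```

Request:
play_rows:
  series:
    - {"tx": 0.02, "ty": -0.01, "tz": -0.06, "twist": -10, "grip": -1}
    - {"tx": 0.07, "ty": -0.03, "tz": -0.1, "twist": -20, "grip": -1}
    - {"tx": 0.12, "ty": -0.055, "tz": -0.13, "twist": -30, "grip": -1}
    - {"tx": 0.17, "ty": -0.08, "tz": -0.149, "twist": -40, "grip": -1}
    - {"tx": 0.22, "ty": -0.1, "tz": -0.149, "twist": -50, "grip": -1}

```text
time_s: 0.82
eef_pos: [0.3773, -0.2945, 0.3817]
tcp_rot: [0.795, 0.607, 0.0, 0.001]
contact_force: [0.8, -1.4, -0.2]
opening: 1.001
finger_force: 0.0
```

```bash
python3 - <<'E'
from h import *
go([.42,-.24,.38],99.5)
E
```

```text
pos [ 0.3773 -0.2945  0.3817] yaw 74.76 t 0.82 F [ 0.8 -1.4 -0.2] z [ 0.002 -0.002 -1.   ] open 1.001 q [-0.83  0.18  0.25  1.63 -0.    1.  ]
shift [0.0638 0.0269 0.0017]
twist -24.74
```

Request:
play_rows:
  series:
    - {"tx": 0.03, "ty": 0.01, "tz": 0, "twist": -10, "grip": 1}
    - {"tx": 0.06, "ty": 0.025, "tz": 0, "twist": -20, "grip": 1}
    - {"tx": 0.064, "ty": 0.027, "tz": 0, "twist": -24.7, "grip": 1}
    - {"tx": 0.064, "ty": 0.027, "tz": 0, "twist": -24.7, "grip": 1}
    - {"tx": 0.064, "ty": 0.027, "tz": 0, "twist": -24.7, "grip": 1}

```text
time_s: 1.45
eef_pos: [0.4191, -0.2417, 0.3802]
tcp_rot: [0.649, 0.761, -0.0, -0.0]
contact_force: [-0.3, 0.7, 0.0]
opening: 0.002
finger_force: 0.0
```

```bash
python3 - <<'E'
from h import *
go(None)
d=snap("wrist","w1"); print(d["fx"],d["D"],np.round(np.linalg.inv(d["camera_from_world"]),3))
E
```

```text
pos [ 0.4191 -0.2417  0.3802] yaw 99.02 t 1.45 F [-0.3  0.7  0. ] z [-0.  0. -1.] open 0.002 q [-0.69  0.19  0.26  1.64 -0.    0.72]
371.3783297096743 [-0.02820935  0.          0.          0.          0.        ] [[ 0.988  0.149  0.049  0.406]
 [ 0.157 -0.938 -0.309 -0.162]
 [-0.     0.313 -0.95   0.523]
 [ 0.     0.     0.     1.   ]]
```

View pics/w1.png

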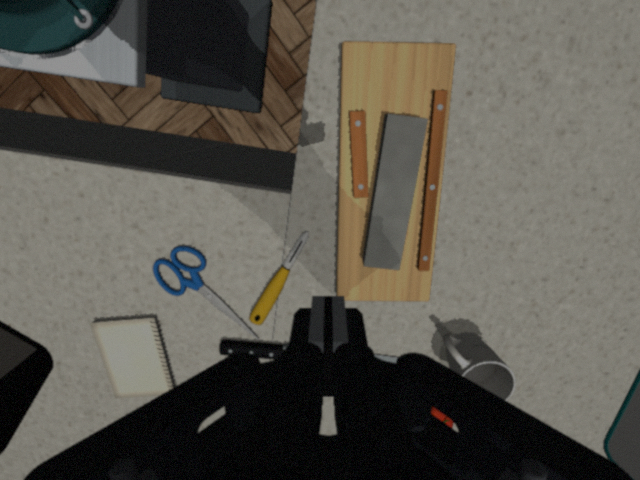

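The whole holder is visible at about (337–454, 42–301). The stone lies skew at (388,114)–(398,270), with its left end nearer the fence. I'll enlarge it.

```bash
python3 - <<'E'
import cv2
i=cv2.imread("pics/w1.png")[30:310,325:465]; i=cv2.resize(cv2.rotate(i,cv2.ROTATE_90_CLOCKWISE),None,fx=2.8,fy=2.8,interpolation=cv2.INTER_CUBIC); cv2.imwrite("pics/w1c.png",i); print(i.shape)
E
```

```text
(392, 784, 3)
```

View pics/w1c.png

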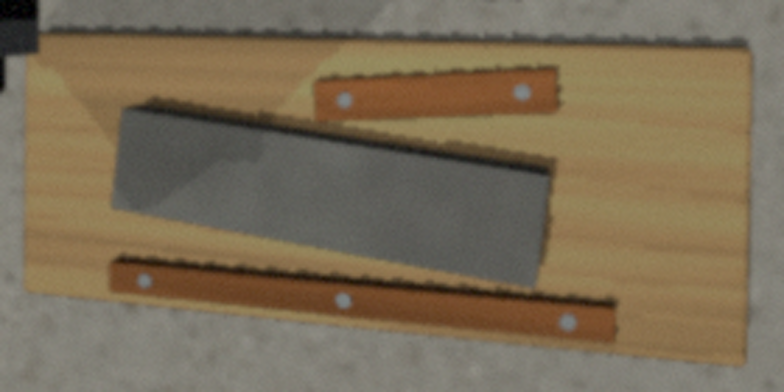

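```bash
python3 - <<'E'
from h import *
from scipy.optimize import least_squares
d=load("w1")
un=lambda a:[[325+y/2.8,309-x/2.8] for x,y in a]
hc=un([(30,33),(749,46),(746,364),(24,292)]); fc=un([(110,262),(616,303),(615,340),(110,292)]); cc=un([(315,122),(558,110)])
a=np.radians(4.8)
H=[(-.07,-.175,.024),(-.07,.175,.024),(.07,.175,.024),(.07,-.175,.024)]+[(.045,-.12,.036),(.045,.12,.036),(.061,.12,.036),(.061,-.12,.036)]+[(-.0348+.055*np.sin(a),.04-.055*np.cos(a),.036),(-.0348-.055*np.sin(a),.04+.055*np.cos(a),.036)]
uv=np.array(hc+fc+cc)
def W(p,P): 
    c,s=np.cos(p[2]),np.sin(p[2]);P=np.array(P);return np.c_[p[0]+c*P[:,0]-s*P[:,1],p[1]+s*P[:,0]+c*P[:,1],P[:,2]]
f=lambda p:(proj(d,W(p,H))-uv).ravel()
r=least_squares(f,[.49,-.23,.15],loss="soft_l1");p=r.x
print(p,np.degrees(p[2]));print(np.round(r.fun.reshape(-1,2),1).tolist())
st=un([(124,107),(551,173),(536,287),(112,208)])
w=px(d,st,.052);print(w)
L=np.array([(-.025,-.1,.052),(-.025,.1,.052),(.025,.1,.052),(.025,-.1,.052)])
q=least_squares(lambda p:(proj(d,W(p,L))-np.array(st)).ravel(),[.48,-.23,.1]);print(q.x,np.degrees(q.x[2]),np.round(q.fun,1))
c,s=np.cos(p[2]),np.sin(p[2]);Rm=np.array([[c,s],[-s,c]])
print("stone in holder",np.round((W(q.x,L)[:,:2]-p[:2])@Rm.T,4), Rm@(q.x[:2]-p[:2]))
np.save("hp.npy",p)
E
```

```text
[ 0.50217066 -0.23176746  0.15152564] 8.681779808984427
[[-0.3, 2.7], [-1.2, -1.4], [0.5, -1.1], [0.6, 0.9], [-0.4, 0.7], [0.6, -0.2], [0.3, -0.4], [0.1, 0.7], [-0.4, 0.4], [-0.1, 0.0]]
[[ 0.4834 -0.3412  0.052 ]
 [ 0.4749 -0.143   0.052 ]
 [ 0.5248 -0.1411  0.052 ]
 [ 0.5334 -0.3397  0.052 ]]
[ 0.50413807 -0.24143353  0.0430417 ] 2.4661075881108574 [-0.1  0.8  0.  -0.4  0.2 -0.6 -0.1  0.4]
stone in holder [[-0.0352 -0.1066]
 [-0.0135  0.0923]
 [ 0.0362  0.0869]
 [ 0.0145 -0.112 ]] [ 0.0004858  -0.00985228]
```

```bash
cat >> h.py <<'E'
HP=np.load("hp.npy")
def hw(x,y,z): c,s=np.cos(HP[2]),np.sin(HP[2]);return [HP[0]+c*x-s*y,HP[1]+s*x+c*y,z]
def hol():
    p=manip.observe()["eef_pos"];c,s=np.cos(HP[2]),np.sin(HP[2]);d=p[:2]-HP[:2];F=manip.observe()["contact_force"]
    print("holder xy",np.round([c*d[0]+s*d[1],-s*d[0]+c*d[1]],4),"Fxyz holder",np.round([c*F[0]+s*F[1],-s*F[0]+c*F[1],F[2]],1))
E
python3 - <<'E'
from h import *
go(hw(-.068,-.088,.1),98.68);go(hw(-.068,-.088,.042))
E
```

```text
pos [ 0.4191 -0.2417  0.3803] yaw 99.02 t 1.5 F [-0.3  0.1 -0. ] z [-0. -0. -1.] open 0.0 q [-0.69  0.19  0.26  1.64 -0.    0.72]
shift [-0.0908  0.0151  0.2803]
twist 0.34
pos [ 0.4191 -0.2417  0.3803] yaw 99.02 t 1.5 F [-0.3  0.1 -0. ] z [-0. -0. -1.] open 0.0 q [-0.69  0.19  0.26  1.64 -0.    0.72]
shift [-0.0908  0.0151  0.3383]
```

Request:
play_rows:
  series:
    - {"tx": -0.03, "ty": 0.005, "tz": 0.05, "twist": 0.3, "grip": 1}
    - {"tx": -0.06, "ty": 0.01, "tz": 0.1, "twist": 0.3, "grip": 1}
    - {"tx": -0.091, "ty": 0.015, "tz": 0.15, "twist": 0.3, "grip": 1}
    - {"tx": -0.091, "ty": 0.015, "tz": 0.21, "twist": 0.3, "grip": 1}
    - {"tx": -0.091, "ty": 0.015, "tz": 0.26, "twist": 0.3, "grip": 1}

```text
time_s: 2.12
eef_pos: [0.4478, -0.3292, 0.118]
tcp_rot: [0.651, 0.759, 0.0, -0.0]
contact_force: [1.3, -0.4, 0.6]
opening: -0.006
finger_force: 0.0
```

Request:
play_rows:
  series:
    - {"tx": 0, "ty": 0, "tz": 0.04, "twist": 0, "grip": 1}
    - {"tx": 0, "ty": 0, "tz": 0.065, "twist": 0, "grip": 1}
    - {"tx": 0, "ty": 0, "tz": 0.078, "twist": 0, "grip": 1}
    - {"tx": 0, "ty": 0, "tz": 0.078, "twist": 0, "grip": 1}
    - {"tx": 0, "ty": 0, "tz": 0.078, "twist": 0, "grip": 1}

```text
time_s: 2.75
eef_pos: [0.449, -0.3294, 0.0433]
tcp_rot: [0.651, 0.759, -0.0, 0.001]
contact_force: [0.0, -0.3, 0.1]
opening: 0.001
finger_force: 0.0
```

```bash
python3 - <<'E'
from h import *
go(hw(-.068,-.088,.042),98.68);hol()
E
```

```text
pos [ 0.449  -0.3294  0.0433] yaw 98.83 t 2.75 F [ 0.  -0.3  0.1] z [ 0.001 -0.001 -1.   ] open 0.001 q [-0.78  0.44 -0.32  0.81  0.    0.64]
shift [ 0.0005 -0.0008  0.0013]
twist 0.15
holder xy [-0.0672 -0.0885] Fxyz holder [-0.  -0.3  0.1]
```

Request:
play_rows:
  series:
    - {"tx": 0, "ty": 0.008, "tz": 0, "twist": 0, "grip": 1}
    - {"tx": 0, "ty": 0.014, "tz": 0, "twist": 0, "grip": 1}
    - {"tx": 0, "ty": 0.018, "tz": 0, "twist": 0, "grip": 1}
    - {"tx": 0, "ty": 0.022, "tz": 0, "twist": 0, "grip": 1}
    - {"tx": 0, "ty": 0.026, "tz": 0, "twist": 0, "grip": 1}

```text
time_s: 3.38
eef_pos: [0.4743, -0.3249, 0.0422]
tcp_rot: [0.65, 0.76, -0.0, -0.0]
contact_force: [-2.5, -1.1, 0.6]
opening: 0.004
finger_force: 1.3
```

Request:
play_rows:
  series:
    - {"tx": 0, "ty": 0.003, "tz": 0, "twist": 0, "grip": 1}
    - {"tx": 0, "ty": 0.006, "tz": 0, "twist": 0, "grip": 1}
    - {"tx": 0, "ty": 0.009, "tz": 0, "twist": 0, "grip": 1}
    - {"tx": 0, "ty": 0.011, "tz": 0, "twist": 0, "grip": 1}
    - {"tx": 0, "ty": 0.013, "tz": 0, "twist": 0, "grip": 1}

```text
time_s: 4.0
eef_pos: [0.4873, -0.3228, 0.0423]
tcp_rot: [0.65, 0.76, -0.0, -0.0]
contact_force: [-2.9, -2.2, 0.6]
opening: 0.002
finger_force: 1.2
```

```bash
python3 - <<'E'
from h import *
go(None);hol()
i=snap("wrist","w2")["image"][20:260,260:500,::-1]
cv2.imwrite("pics/w2c.png",cv2.resize(i,None,fx=2.4,fy=2.4,interpolation=cv2.INTER_CUBIC))
E
```

```text
pos [ 0.4873 -0.3228  0.0423] yaw 98.85 t 4.0 F [-2.9 -2.2  0.6] z [-0.  0. -1.] open 0.002 q [-0.72  0.48 -0.25  0.84 -0.    0.69]
holder xy [-0.0285 -0.0878] Fxyz holder [-3.2 -1.7  0.6]
```

View pics/w2.png

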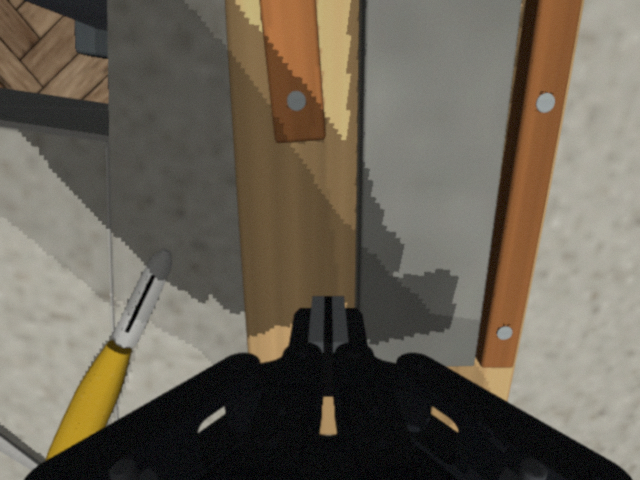

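The stone's near edge runs (363,50)–(358,250) and its far edge (517,50)–(477,350), with only a narrow gap left to the fence.

```bash
python3 - <<'E'
from h import *
d=load("w2");c,s=np.cos(HP[2]),np.sin(HP[2])
f=lambda uv,z:np.round((px(d,uv,z)[:,:2]-HP[:2])@np.array([[c,-s],[s,c]]),4).tolist()
print(f([(364,50),(358,290)],.052),f([(517,50),(477,350)],.052),f([(535,50),(483,350)],.036))
E
```

```text
[[-0.0173, 0.0142], [-0.0169, -0.0714]] [[0.0327, 0.0148], [0.0339, -0.0992]] [[0.0468, 0.0175], [0.0444, -0.1102]]
```

Request:
play_rows:
  series:
    - {"tx": 0, "ty": 0.003, "tz": 0, "twist": 0, "grip": 1}
    - {"tx": 0, "ty": 0.006, "tz": 0, "twist": 0, "grip": 1}
    - {"tx": 0, "ty": 0.008, "tz": 0, "twist": 0, "grip": 1}
    - {"tx": 0, "ty": 0.0095, "tz": 0, "twist": 0, "grip": 1}
    - {"tx": 0, "ty": 0.0105, "tz": 0, "twist": 0, "grip": 1}

```text
time_s: 4.68
eef_pos: [0.4971, -0.3213, 0.0422]
tcp_rot: [0.65, 0.76, -0.001, -0.0]
contact_force: [-9.1, -2.8, 1.5]
opening: -0.0
finger_force: 4.4
```

```bash
python3 - <<'E'
from h import *
hol();go(hw(-.05,-.088,.08));go(hw(-.045,.065,.08));
E
```

```text
holder xy [-0.0186 -0.0877] Fxyz holder [-9.4 -1.4  1.5]
pos [ 0.4971 -0.3213  0.0422] yaw 98.84 t 4.67 F [-9.1 -2.8  1.5] z [-0.001 -0.    -1.   ] open -0.0 q [-0.71  0.49 -0.23  0.85 -0.    0.71]
shift [-0.0002 -0.0315 -0.0378]
pos [ 0.4971 -0.3213  0.0422] yaw 98.84 t 4.67 F [-9.1 -2.8  1.5] z [-0.001 -0.    -1.   ] open -0.0 q [-0.71  0.49 -0.23  0.85 -0.    0.71]
shift [ 0.1528 -0.0261 -0.0378]
```

Request:
play_rows:
  series:
    - {"tx": 0, "ty": -0.015, "tz": 0, "twist": 0, "grip": 1}
    - {"tx": 0, "ty": -0.032, "tz": -0.003, "twist": 0, "grip": 1}
    - {"tx": 0.055, "ty": -0.034, "tz": -0.004, "twist": 0, "grip": 1}
    - {"tx": 0.11, "ty": -0.034, "tz": -0.004, "twist": 0, "grip": 1}
    - {"tx": 0.148, "ty": -0.034, "tz": 0, "twist": 0, "grip": 1}

```text
time_s: 5.3
eef_pos: [0.4397, -0.1785, 0.0427]
tcp_rot: [0.65, 0.76, 0.0, 0.0]
contact_force: [-0.2, -0.1, -0.2]
opening: -0.002
finger_force: 0.0
```

Request:
play_rows:
  series:
    - {"tx": 0.0, "ty": 0.003, "tz": 0, "twist": 0, "grip": 1}
    - {"tx": 0.0, "ty": 0.006, "tz": 0, "twist": 0, "grip": 1}
    - {"tx": 0, "ty": 0.01, "tz": 0, "twist": 0, "grip": 1}
    - {"tx": 0, "ty": 0.014, "tz": 0, "twist": 0, "grip": 1}
    - {"tx": 0, "ty": 0.018, "tz": 0, "twist": 0, "grip": 1}

```text
time_s: 5.92
eef_pos: [0.4593, -0.1778, 0.0422]
tcp_rot: [0.651, 0.759, 0.0, 0.0]
contact_force: [-0.1, 0.5, 0.3]
opening: 0.0
finger_force: 0.0
```

```bash
python3 - <<'E'
from h import *
hol();go(hw(-.0165,.06,.042),98.68)
E
```

```text
holder xy [-0.0342  0.0598] Fxyz holder [0.  0.5 0.3]
pos [ 0.4593 -0.1778  0.0422] yaw 98.83 t 5.92 F [-0.1  0.5  0.3] z [ 0.  0. -1.] open 0.0 q [-0.53  0.35 -0.48  0.74  0.    0.88]
shift [0.0001 0.0177 0.0002]
twist 0.15
```

Request:
play_rows:
  series:
    - {"tx": 0.0, "ty": 0.004, "tz": 0, "twist": 0, "grip": 1}
    - {"tx": 0.0, "ty": 0.008, "tz": 0, "twist": 0, "grip": 1}
    - {"tx": 0, "ty": 0.011, "tz": 0, "twist": 0, "grip": 1}
    - {"tx": 0, "ty": 0.0135, "tz": 0, "twist": 0, "grip": 1}
    - {"tx": 0, "ty": 0.015, "tz": 0, "twist": 0, "grip": 1}

```text
time_s: 6.55
eef_pos: [0.4738, -0.175, 0.0422]
tcp_rot: [0.65, 0.76, -0.0, -0.0]
contact_force: [-3.1, 2.6, 0.0]
opening: -0.0
finger_force: 1.2
```

Request:
play_rows:
  series:
    - {"tx": 0.0, "ty": 0.0005, "tz": 0, "twist": 0, "grip": 1}
    - {"tx": 0.0, "ty": 0.001, "tz": 0, "twist": 0, "grip": 1}
    - {"tx": 0, "ty": 0.0015, "tz": 0, "twist": 0, "grip": 1}
    - {"tx": 0, "ty": 0.002, "tz": 0, "twist": 0, "grip": 1}
    - {"tx": 0, "ty": 0.002, "tz": 0, "twist": 0, "grip": 1}

```text
time_s: 7.18
eef_pos: [0.4758, -0.1749, 0.0423]
tcp_rot: [0.65, 0.76, 0.0, 0.0]
contact_force: [-2.8, 1.0, -0.6]
opening: -0.001
finger_force: 1.0
```

```bash
python3 - <<'E'
from h import *
hol();go(None); snap("wrist","w3")
E
```

```text
holder xy [-0.0175  0.0602] Fxyz holder [-2.6  1.4 -0.6]
pos [ 0.4758 -0.1749  0.0423] yaw 98.85 t 7.17 F [-2.8  1.  -0.6] z [ 0. -0. -1.] open -0.001 q [-0.51  0.37 -0.45  0.75  0.    0.9 ]
```

View pics/w3.png

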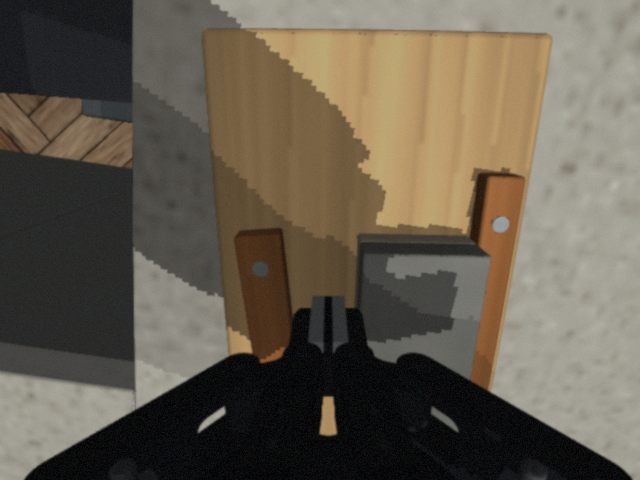

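The left end is very close to the fence (stone corner at about (489,252)). I'll keep pushing gently until I feel it.

Request:
play_rows:
  series:
    - {"tx": 0.0, "ty": 0.0005, "tz": 0, "twist": 0, "grip": 1}
    - {"tx": 0.0, "ty": 0.001, "tz": 0, "twist": 0, "grip": 1}
    - {"tx": 0, "ty": 0.0015, "tz": 0, "twist": 0, "grip": 1}
    - {"tx": 0, "ty": 0.0018, "tz": 0, "twist": 0, "grip": 1}
    - {"tx": 0, "ty": 0.0018, "tz": 0, "twist": 0, "grip": 1}

```text
time_s: 7.85
eef_pos: [0.4767, -0.1746, 0.0422]
tcp_rot: [0.651, 0.759, -0.001, -0.001]
contact_force: [-8.2, -1.9, 2.5]
opening: -0.002
finger_force: 4.5
```

```bash
python3 - <<'E'
from h import *
hol()
d=load("w3");c,s=np.cos(HP[2]),np.sin(HP[2])
f=lambda uv,z:np.round((px(d,uv,z)[:,:2]-HP[:2])@np.array([[c,-s],[s,c]]),4).tolist()
print(f([(489,252),(474,378),(358,252)],.052),f([(478,175),(524,177),(494,386)],.036),f([(203,30),(551,35)],.024))
E
```

```text
holder xy [-0.0166  0.0604] Fxyz holder [-8.4 -0.6  2.5]
[[0.0438, 0.0927], [0.0457, 0.0347], [-0.0064, 0.0926]] [[0.0423, 0.1198], [0.0611, 0.119], [0.0638, 0.017]] [[-0.0666, 0.1739], [0.0694, 0.1731]]
```

Request:
play_rows:
  series:
    - {"tx": 0, "ty": -0.015, "tz": 0, "twist": 0, "grip": 1}
    - {"tx": -0.02, "ty": -0.025, "tz": -0.004, "twist": 0, "grip": 1}
    - {"tx": -0.07, "ty": -0.025, "tz": -0.004, "twist": 0, "grip": 1}
    - {"tx": -0.12, "ty": -0.025, "tz": 0, "twist": 0, "grip": 1}
    - {"tx": -0.142, "ty": -0.02, "tz": 0, "twist": 0, "grip": 1}

```text
time_s: 8.48
eef_pos: [0.4795, -0.3208, 0.0423]
tcp_rot: [0.651, 0.759, 0.0, 0.001]
contact_force: [0.9, 0.4, 0.2]
opening: -0.001
finger_force: 0.0
```

Request:
play_rows:
  series:
    - {"tx": 0, "ty": 0.006, "tz": 0, "twist": 0, "grip": 1}
    - {"tx": 0, "ty": 0.012, "tz": 0, "twist": 0, "grip": 1}
    - {"tx": 0, "ty": 0.015, "tz": 0, "twist": 0, "grip": 1}
    - {"tx": 0, "ty": 0.017, "tz": 0, "twist": 0, "grip": 1}
    - {"tx": 0, "ty": 0.018, "tz": 0, "twist": 0, "grip": 1}

```text
time_s: 9.1
eef_pos: [0.4972, -0.3147, 0.0423]
tcp_rot: [0.65, 0.76, -0.0, -0.0]
contact_force: [-2.5, 0.9, 1.4]
opening: -0.005
finger_force: 1.6
```

```bash
python3 - <<'E'
from h import *
hol()
E
```

```text
holder xy [-0.0174 -0.0813] Fxyz holder [-2.3  1.2  1.4]
```

Request:
play_rows:
  series:
    - {"tx": 0, "ty": 0.0005, "tz": 0, "twist": 0, "grip": 1}
    - {"tx": 0, "ty": 0.001, "tz": 0, "twist": 0, "grip": 1}
    - {"tx": 0, "ty": 0.0015, "tz": 0, "twist": 0, "grip": 1}
    - {"tx": 0, "ty": 0.002, "tz": 0, "twist": 0, "grip": 1}
    - {"tx": 0, "ty": 0.002, "tz": 0, "twist": 0, "grip": 1}

```text
time_s: 9.72
eef_pos: [0.4977, -0.3146, 0.0421]
tcp_rot: [0.651, 0.759, -0.001, -0.001]
contact_force: [-13.4, -0.2, 5.5]
opening: -0.001
finger_force: 7.0
```

```bash
python3 - <<'E'
from h import *
hol()
E
```

```text
holder xy [-0.0169 -0.0812] Fxyz holder [-13.3   1.9   5.5]
```

Request:
play_rows:
  series:
    - {"tx": 0, "ty": -0.015, "tz": 0, "twist": 0, "grip": 1}
    - {"tx": 0, "ty": -0.02, "tz": -0.06, "twist": 0, "grip": 1}
    - {"tx": 0.03, "ty": -0.02, "tz": -0.115, "twist": 0, "grip": 1}
    - {"tx": 0.07, "ty": -0.03, "tz": -0.16, "twist": 0, "grip": 1}
    - {"tx": 0.12, "ty": -0.03, "tz": -0.2, "twist": 0, "grip": -1}

```text
time_s: 10.35
eef_pos: [0.4507, -0.2015, 0.2431]
tcp_rot: [0.651, 0.759, 0.0, 0.001]
contact_force: [0.9, 0.5, -0.1]
opening: 0.202
finger_force: 0.0
```

```bash
python3 - <<'E'
from h import *
go([.43,.06,.28])
E
```

```text
pos [ 0.4507 -0.2015  0.2431] yaw 98.78 t 10.35 F [ 0.9  0.5 -0.1] z [ 0.002 -0.001 -1.   ] open 0.202 q [-0.59  0.2  -0.1   1.27  0.    0.83]
shift [ 0.2616  0.0195 -0.0371]
```

Request:
play_rows:
  series:
    - {"tx": 0.06, "ty": 0.005, "tz": -0.01, "twist": 0, "grip": -1}
    - {"tx": 0.12, "ty": 0.01, "tz": -0.02, "twist": 0, "grip": -1}
    - {"tx": 0.18, "ty": 0.015, "tz": -0.03, "twist": 0, "grip": -1}
    - {"tx": 0.24, "ty": 0.02, "tz": -0.037, "twist": 0, "grip": -1}
    - {"tx": 0.262, "ty": 0.02, "tz": -0.037, "twist": 0, "grip": -1}

```text
time_s: 10.98
eef_pos: [0.4304, 0.0623, 0.279]
tcp_rot: [0.649, 0.76, 0.001, 0.0]
contact_force: [-0.3, -1.4, -0.9]
opening: 1.003
finger_force: 0.0
```

```bash
python3 - <<'E'
from h import *
go(None); snap("wrist","w4");t=snap("top","t4")["image"][200:300,340:500,::-1];s=snap("scene","s4")["image"][160:260,320:440,::-1]
cv2.imwrite("pics/ts4.png",np.vstack([cv2.resize(t,(640,400),interpolation=cv2.INTER_CUBIC)]))
E
```

```text
pos [0.4304 0.0623 0.279 ] yaw 99.01 t 10.97 F [-0.3 -1.4 -0.9] z [ 0.002  0.001 -1.   ] open 1.003 q [-0.04  0.09 -0.14  1.34  0.    1.37]
```

View pics/w4.png

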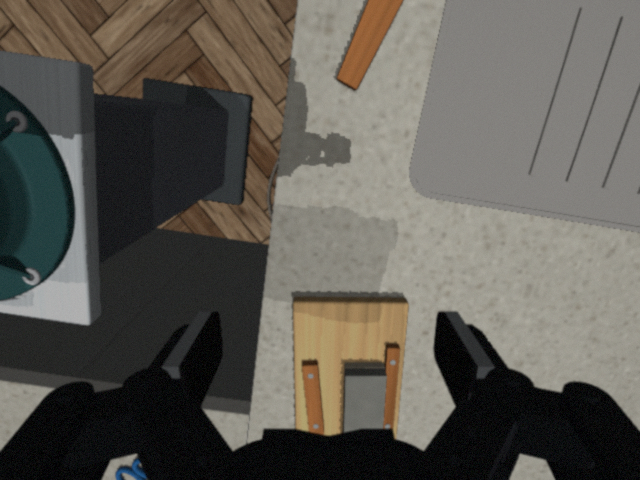

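The wedge's near end is at about (348,82) and it points up-right, roughly 23° off tool x. I'll move further left and turn to align with it.

Request:
play_rows:
  series:
    - {"tx": 0.03, "ty": 0.0, "tz": 0, "twist": 5, "grip": -1}
    - {"tx": 0.07, "ty": 0.0, "tz": 0, "twist": 11, "grip": -1}
    - {"tx": 0.1, "ty": 0.01, "tz": 0, "twist": 17, "grip": -1}
    - {"tx": 0.12, "ty": 0.01, "tz": 0, "twist": 22, "grip": -1}
    - {"tx": 0.12, "ty": 0.01, "tz": 0, "twist": 22, "grip": -1}

```text
time_s: 11.75
eef_pos: [0.4226, 0.1797, 0.2781]
tcp_rot: [0.783, 0.622, -0.0, -0.0]
contact_force: [0.2, 0.5, 0.1]
opening: 1.004
finger_force: 0.0
```

```bash
python3 - <<'E'
from h import *
go(None); d=snap("wrist","w5")["image"][0:300,200:500,::-1]
cv2.imwrite("pics/w5c.png",cv2.resize(d,None,fx=2,fy=2,interpolation=cv2.INTER_CUBIC))
E
```

```text
pos [0.4226 0.1797 0.2781] yaw 76.88 t 11.75 F [0.2 0.5 0.1] z [-0.  0. -1.] open 1.004 q [ 0.22  0.14 -0.09  1.35  0.    2.02]
```

View pics/w5c.png

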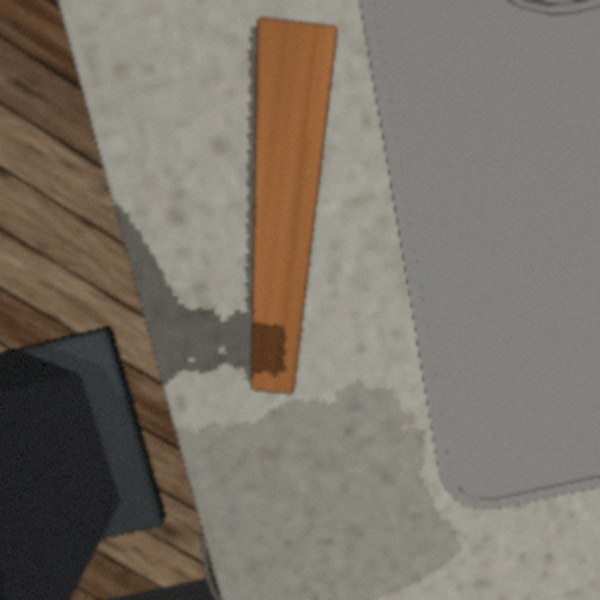

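The wedge's thick end runs (260,18)–(336,26) in the crop and its thin end (251,388)–(294,393). The straight face is on the right, which is the side for the stone.

```bash
python3 - <<'E'
from h import *
from scipy.optimize import least_squares
d=load("w5")
uv=np.array([(260,18),(336,26),(294,393),(251,388)])/2.+[200,0]
L=np.array([(-.0195,.09),(.0195,.09),(.0195,-.09),(-.0045,-.09)])
W=lambda p,L:np.c_[p[0]+np.cos(p[2])*L[:,0]-np.sin(p[2])*L[:,1],p[1]+np.sin(p[2])*L[:,0]+np.cos(p[2])*L[:,1],np.full(len(L),.02)]
q=least_squares(lambda p:(proj(d,W(p,L))-uv).ravel(),[.45,.26,-.2]);p=q.x;print(p,np.degrees(p[2]),np.round(q.fun,1))
# grasp at local y=+50; centre x there: +face .0195, thickness 24+15*(140/180)=35.7
g=W(p,np.array([[.0195-.0357/2,.05]]))[0];print(g)
go([g[0],g[1],.1],90+np.degrees(p[2])+1.2)
E
```

```text
[ 0.45344809  0.26524443 -0.33209113] -19.027419934792984 [-1.3 -1.2  1.4 -0.4  0.1  0.9 -0.2  1.2]
[0.47130897 0.31197463 0.02      ]
pos [0.4226 0.1792 0.2781] yaw 76.93 t 11.8 F [-0.  -0.2  0.7] z [-0. -0. -1.] open 1.001 q [ 0.22  0.14 -0.09  1.35 -0.    2.02]
shift [0.1404 0.0174 0.1781]
twist 4.76
```

Request:
play_rows:
  series:
    - {"tx": 0.05, "ty": 0.006, "tz": 0.03, "twist": 2, "grip": -0.24}
    - {"tx": 0.1, "ty": 0.012, "tz": 0.07, "twist": 3.5, "grip": -0.24}
    - {"tx": 0.14, "ty": 0.017, "tz": 0.12, "twist": 3.5, "grip": -0.24}
    - {"tx": 0.14, "ty": 0.017, "tz": 0.17, "twist": 3.5, "grip": -0.24}
    - {"tx": 0.14, "ty": 0.017, "tz": 0.2, "twist": 3.5, "grip": -0.24}

```text
time_s: 12.42
eef_pos: [0.4706, 0.3109, 0.0757]
tcp_rot: [0.802, 0.598, -0.001, -0.0]
contact_force: [0.9, 0.0, -0.2]
opening: 0.616
finger_force: 0.0
```

```bash
python3 - <<'E'
from h import *
go([.4713,.312,.003],73.4)
E
```

```text
pos [0.4706 0.3109 0.0757] yaw 73.41 t 12.43 F [ 0.9  0.  -0.2] z [-0.002 -0.001 -1.   ] open 0.616 q [ 0.44  0.42 -0.25  0.9  -0.    2.3 ]
shift [0.0014 0.0005 0.0727]
twist 0.01
```

Request:
play_rows:
  series:
    - {"tx": 0.001, "ty": 0, "tz": 0.04, "twist": 0, "grip": -0.24}
    - {"tx": 0.001, "ty": 0, "tz": 0.062, "twist": 0, "grip": -0.24}
    - {"tx": 0.001, "ty": 0, "tz": 0.07, "twist": 0, "grip": -0.24}
    - {"tx": 0.001, "ty": 0, "tz": 0.0735, "twist": 0, "grip": -0.24}
    - {"tx": 0.001, "ty": 0, "tz": 0.0735, "twist": 0, "grip": -0.24}

```text
time_s: 13.05
eef_pos: [0.4716, 0.3132, 0.0055]
tcp_rot: [0.802, 0.597, 0.0, 0.0]
contact_force: [-1.5, 0.1, -0.1]
opening: 0.619
finger_force: 0.0
```

Request:
play_rows:
  series:
    - {"tx": 0, "ty": 0, "tz": 0, "twist": 0, "grip": 0.2}
    - {"tx": 0, "ty": 0, "tz": 0, "twist": 0, "grip": 1}
    - {"tx": 0, "ty": 0, "tz": 0, "twist": 0, "grip": 1}
    - {"tx": 0, "ty": 0, "tz": 0, "twist": 0, "grip": 1}
    - {"tx": 0, "ty": 0, "tz": 0, "twist": 0, "grip": 1}

```text
time_s: 13.68
eef_pos: [0.4715, 0.3135, 0.006]
tcp_rot: [0.802, 0.597, 0.001, 0.0]
contact_force: [-1.3, -2.1, 9.5]
opening: 0.404
finger_force: 59.8
```

```bash
python3 - <<'E'
from h import *
go(None)
E
```

```text
pos [0.4715 0.3135 0.006 ] yaw 73.37 t 13.68 F [-1.3 -2.1  9.5] z [ 0.002  0.    -1.   ] open 0.404 q [ 0.44  0.49 -0.35  0.73 -0.    2.3 ]
```

Request:
play_rows:
  series:
    - {"tx": 0, "ty": 0, "tz": -0.02, "twist": 0, "grip": 1}
    - {"tx": 0, "ty": 0, "tz": -0.06, "twist": 0, "grip": 1}
    - {"tx": 0, "ty": 0, "tz": -0.1, "twist": 0, "grip": 1}
    - {"tx": 0, "ty": 0, "tz": -0.12, "twist": -7, "grip": 1}
    - {"tx": 0, "ty": 0, "tz": -0.12, "twist": -14, "grip": 1}

```text
time_s: 14.3
eef_pos: [0.4719, 0.3139, 0.1271]
tcp_rot: [0.722, 0.692, 0.002, 0.001]
contact_force: [-0.3, 0.5, -1.3]
opening: 0.401
finger_force: 60.3
```

```bash
python3 - <<'E'
from h import *
go(None); d=snap("wrist","w6")["image"][150:390,220:440,::-1]
cv2.imwrite("pics/w6c.png",cv2.resize(d,None,fx=2.5,fy=2.5,interpolation=cv2.INTER_CUBIC))
E
```

```text
pos [0.4719 0.3139 0.1271] yaw 87.61 t 14.3 F [-0.3  0.5 -1.3] z [ 0.003  0.002 -1.   ] open 0.401 q [ 0.44  0.38 -0.16  1.02  0.    2.06]
```

View pics/w6c.png

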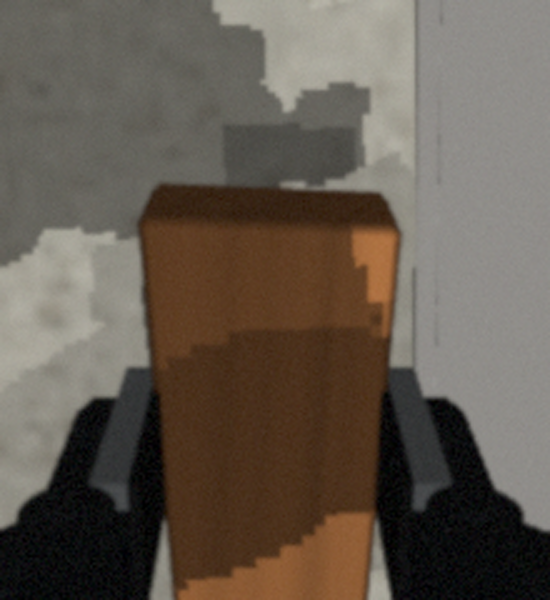

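The thick end's top edge runs (140,223)–(400,235) in the crop, so the wedge sits symmetric in the pads at about 2.5°. I'll compute its pose in the hand.

```bash
python3 - <<'E'
from h import *
d=load("w6");uv=np.array([(140,223),(400,235)])/2.5+[220,150]
for z in(.141,.138):
  P=px(d,uv,z);v=P[1]-P[0];s=manip.observe();M=R.from_quat(s["tcp_rot"]).as_matrix()
  yaw=np.arctan2(v[1],v[0]);c,sn=np.cos(yaw),np.sin(yaw)
  print(np.linalg.norm(v),"wedge yaw",np.degrees(yaw),"in tool",(P-s["eef_pos"])@M)
t=P.mean(0); w=np.array([t[0]+sn*.09,t[1]-c*.09]);o=s["eef_pos"][:2]-w;print("tcp in wedge",c*o[0]+sn*o[1],-sn*o[0]+c*o[1])
# target: wedge origin in holder
wx,wy=-.0274,.130
tx,ty=.0195-(24+15*(.0515+.09)/.18)/2000,.0515
tp=hw(wx+tx,wy+ty,.10);print("target tcp",tp);go(tp,98.68+2.4)
E
```

```text
0.03805220098759071 wedge yaw -5.126268364688714 in tool [[ 0.03896391 -0.0186476  -0.01482435]
 [ 0.03692692  0.01934996 -0.01474845]]
0.038966652409464175 wedge yaw -5.300926516525677 in tool [[ 0.03804692 -0.01902119 -0.0118261 ]
 [ 0.03584236  0.01988297 -0.01174851]]
tcp in wedge 0.0016834260815799173 0.05310416354909852
target tcp [np.float64(0.4492736161470652), np.float64(-0.0562408898491667), 0.1]
pos [0.4715 0.3137 0.1262] yaw 87.94 t 14.35 F [ 0.4 -1.1 -0.6] z [ 0.002  0.001 -1.   ] open 0.399 q [ 0.44  0.38 -0.16  1.02  0.    2.05]
shift [-0.3705 -0.0089  0.0258]
twist -13.14
```

Request:
play_rows:
  series:
    - {"tx": -0.06, "ty": 0, "tz": 0, "twist": -3, "grip": 1}
    - {"tx": -0.12, "ty": -0.002, "tz": 0, "twist": -6, "grip": 1}
    - {"tx": -0.18, "ty": -0.004, "tz": 0, "twist": -9, "grip": 1}
    - {"tx": -0.24, "ty": -0.006, "tz": 0, "twist": -12, "grip": 1}
    - {"tx": -0.3, "ty": -0.008, "tz": 0, "twist": -13.5, "grip": 1}

```text
time_s: 14.98
eef_pos: [0.4487, 0.0124, 0.1251]
tcp_rot: [0.637, 0.771, 0.0, 0.0]
contact_force: [1.1, 0.2, -1.0]
opening: 0.402
finger_force: 60.2
```

```bash
python3 - <<'E'
from h import *
go(hw(-.0283+.0017,.152+.053,.06),101.6);hol()
E
```

```text
pos [0.4487 0.0124 0.1251] yaw 100.84 t 14.97 F [ 1.1  0.2 -1. ] z [ 0.001 -0.    -1.   ] open 0.402 q [-0.15  0.2  -0.44  0.93  0.    1.23]
shift [-0.044  -0.0123  0.0651]
twist -0.76
holder xy [-0.016   0.2494] Fxyz holder [ 1.2 -0.  -1. ]
```

Request:
play_rows:
  series:
    - {"tx": -0.02, "ty": -0.006, "tz": 0.02, "twist": -0.7, "grip": 1}
    - {"tx": -0.04, "ty": -0.012, "tz": 0.04, "twist": -0.7, "grip": 1}
    - {"tx": -0.044, "ty": -0.0123, "tz": 0.058, "twist": -0.7, "grip": 1}
    - {"tx": -0.044, "ty": -0.0123, "tz": 0.06, "twist": -0.7, "grip": 1}
    - {"tx": -0.044, "ty": -0.0123, "tz": 0.06, "twist": -0.7, "grip": 1}

```text
time_s: 15.6
eef_pos: [0.4455, -0.0312, 0.0653]
tcp_rot: [0.633, 0.775, 0.0, 0.0]
contact_force: [-0.3, 0.4, -0.9]
opening: 0.402
finger_force: 60.1
```

```bash
python3 - <<'E'
from h import *
go(hw(-.0283+.0017,.152+.053,.031),101.6);hol()
E
```

```text
pos [ 0.4455 -0.0312  0.0653] yaw 101.53 t 15.6 F [-0.3  0.4 -0.9] z [ 0.  0. -1.] open 0.402 q [-0.25  0.26 -0.55  0.76  0.    1.12]
shift [-0.0018 -0.0009  0.0343]
twist -0.07
holder xy [-0.0257  0.2068] Fxyz holder [-0.2  0.4 -0.9]
```

Request:
play_rows:
  series:
    - {"tx": -0.001, "ty": -0.001, "tz": 0.012, "twist": 0, "grip": 1}
    - {"tx": -0.001, "ty": -0.001, "tz": 0.022, "twist": 0, "grip": 1}
    - {"tx": -0.001, "ty": -0.001, "tz": 0.029, "twist": 0, "grip": 1}
    - {"tx": -0.001, "ty": -0.001, "tz": 0.032, "twist": 0, "grip": 1}
    - {"tx": -0.001, "ty": -0.001, "tz": 0.032, "twist": 0, "grip": 1}

```text
time_s: 16.23
eef_pos: [0.4445, -0.0326, 0.0327]
tcp_rot: [0.632, 0.775, -0.0, -0.0]
contact_force: [0.1, -0.1, -0.4]
opening: 0.405
finger_force: 60.2
```

```bash
python3 - <<'E'
from h import *
go(None);hol()
E
```

```text
pos [ 0.4445 -0.0326  0.0327] yaw 101.56 t 16.23 F [ 0.1 -0.1 -0.4] z [-0.  0. -1.] open 0.405 q [-0.26  0.3  -0.61  0.67  0.    1.11]
holder xy [-0.0269  0.2056] Fxyz holder [ 0.1 -0.1 -0.4]
```

Request:
play_rows:
  series:
    - {"tx": 0, "ty": 0, "tz": 0.001, "twist": 0, "grip": 1}
    - {"tx": 0, "ty": 0, "tz": 0.002, "twist": 0, "grip": 1}
    - {"tx": 0, "ty": 0, "tz": 0.0025, "twist": 0, "grip": 1}
    - {"tx": 0, "ty": 0, "tz": 0.003, "twist": 0, "grip": 1}
    - {"tx": 0, "ty": 0, "tz": 0.003, "twist": 0, "grip": 1}

```text
time_s: 16.85
eef_pos: [0.4446, -0.0326, 0.0299]
tcp_rot: [0.632, 0.775, 0.0, 0.0]
contact_force: [-1.0, 0.8, 1.4]
opening: 0.402
finger_force: 60.5
```

Request:
play_rows:
  series:
    - {"tx": -0.006, "ty": 0, "tz": 0, "twist": 0, "grip": 1}
    - {"tx": -0.012, "ty": -0.0005, "tz": 0, "twist": 0, "grip": 1}
    - {"tx": -0.018, "ty": -0.001, "tz": 0, "twist": 0, "grip": 1}
    - {"tx": -0.022, "ty": -0.001, "tz": 0, "twist": 0, "grip": 1}
    - {"tx": -0.025, "ty": -0.001, "tz": 0, "twist": 0, "grip": 1}

```text
time_s: 17.48
eef_pos: [0.4487, -0.0575, 0.0299]
tcp_rot: [0.632, 0.775, 0.0, -0.0]
contact_force: [-0.7, 3.7, 6.2]
opening: 0.403
finger_force: 60.8
```

```bash
python3 - <<'E'
from h import *
go(None);hol();t=manip.observe()["ft_torque"];print(t)
snap("top","t7");s=snap("scene","s7")["image"][160:260,320:440,::-1]
E
```

```text
pos [ 0.4487 -0.0575  0.0299] yaw 101.54 t 17.48 F [-0.7  3.7  6.2] z [ 0.  0. -1.] open 0.403 q [-0.31  0.31 -0.6   0.67  0.    1.06]
holder xy [-0.0266  0.1803] Fxyz holder [-0.1  3.8  6.2]
[ 0.65598979  0.09184788 -0.04688885]
```

Request:
play_rows:
  series:
    - {"tx": -0.004, "ty": 0, "tz": -0.0005, "twist": 0, "grip": 1}
    - {"tx": -0.008, "ty": -0.0003, "tz": -0.0005, "twist": 0, "grip": 1}
    - {"tx": -0.011, "ty": -0.0005, "tz": -0.0005, "twist": 0, "grip": 1}
    - {"tx": -0.013, "ty": -0.0005, "tz": -0.0005, "twist": 0, "grip": 1}
    - {"tx": -0.015, "ty": -0.0005, "tz": -0.0005, "twist": 0, "grip": 1}

```text
time_s: 18.2
eef_pos: [0.4511, -0.0722, 0.0303]
tcp_rot: [0.632, 0.775, -0.0, -0.0]
contact_force: [-0.4, 0.6, -0.5]
opening: 0.401
finger_force: 60.2
```

```bash
python3 - <<'E'
from h import *
go(None);hol();t=manip.observe()["ft_torque"];print(t)
E
```

```text
pos [ 0.4511 -0.0722  0.0303] yaw 101.55 t 18.2 F [-0.4  0.6 -0.5] z [-0.  0. -1.] open 0.401 q [-0.34  0.31 -0.58  0.67 -0.    1.03]
holder xy [-0.0264  0.1654] Fxyz holder [-0.3  0.7 -0.5]
[ 0.06532517 -0.02266448  0.0083486 ]
```

Request:
play_rows:
  series:
    - {"tx": -0.004, "ty": 0, "tz": 0, "twist": 0, "grip": 1}
    - {"tx": -0.008, "ty": 0, "tz": 0, "twist": 0, "grip": 1}
    - {"tx": -0.012, "ty": 0.0003, "tz": 0, "twist": 0, "grip": 1}
    - {"tx": -0.016, "ty": 0.0005, "tz": 0, "twist": 0, "grip": 1}
    - {"tx": -0.018, "ty": 0.0005, "tz": 0, "twist": 0, "grip": 1}

```text
time_s: 18.82
eef_pos: [0.4553, -0.0899, 0.0303]
tcp_rot: [0.632, 0.775, 0.0, 0.0]
contact_force: [0.5, 0.2, -1.0]
opening: 0.4
finger_force: 60.2
```

```bash
python3 - <<'E'
from h import *
go(None);hol();t=manip.observe()["ft_torque"];print(t)
E
```

```text
pos [ 0.4553 -0.0899  0.0303] yaw 101.54 t 18.82 F [ 0.5  0.2 -1. ] z [ 0.  0. -1.] open 0.4 q [-0.37  0.32 -0.57  0.68  0.    1.  ]
holder xy [-0.0249  0.1473] Fxyz holder [ 0.6  0.1 -1. ]
[ 0.12605268 -0.07273602  0.00996141]
```

Request:
play_rows:
  series:
    - {"tx": 0, "ty": 0, "tz": 0, "twist": 0, "grip": 0.1}
    - {"tx": 0, "ty": 0, "tz": 0, "twist": 0, "grip": -0.1}
    - {"tx": 0, "ty": 0, "tz": 0, "twist": 0, "grip": -0.24}
    - {"tx": 0, "ty": 0, "tz": 0, "twist": 0, "grip": -0.24}
    - {"tx": 0, "ty": 0, "tz": -0.01, "twist": 0, "grip": -0.24}

```text
time_s: 19.45
eef_pos: [0.4548, -0.0895, 0.0403]
tcp_rot: [0.632, 0.775, -0.0, -0.001]
contact_force: [0.4, -0.2, 0.3]
opening: 0.623
finger_force: 0.0
```

Request:
play_rows:
  series:
    - {"tx": 0, "ty": 0, "tz": -0.03, "twist": -1, "grip": -0.24}
    - {"tx": 0.03, "ty": 0, "tz": -0.05, "twist": 2.8, "grip": 1}
    - {"tx": 0.075, "ty": 0.003, "tz": -0.05, "twist": 2.8, "grip": 1}
    - {"tx": 0.075, "ty": 0.004, "tz": -0.03, "twist": 2.8, "grip": 1}
    - {"tx": 0.075, "ty": 0.004, "tz": -0.02, "twist": 2.8, "grip": 1}

```text
time_s: 20.08
eef_pos: [0.444, -0.015, 0.0603]
tcp_rot: [0.651, 0.759, -0.0, 0.0]
contact_force: [0.7, -0.2, 0.3]
opening: 0.001
finger_force: 0.0
```

```bash
python3 - <<'E'
from h import *
go(hw(-.025,.215,.030),98.68);hol(); d=snap("wrist","w8")["image"][:,:,::-1];cv2.imwrite("pics/w8.png",d)
t=snap("top","t8")["image"][200:300,340:500,::-1];s=snap("scene","s8")["image"][150:270,320:440,::-1]
cv2.imwrite("pics/ts8.png",np.hstack([cv2.resize(t,(448,280),interpolation=cv2.INTER_CUBIC),cv2.resize(s,(280,280),interpolation=cv2.INTER_CUBIC)]))
E
```

```text
pos [ 0.444  -0.015   0.0603] yaw 98.8 t 20.07 F [ 0.7 -0.2  0.3] z [ 0. -0. -1.] open 0.001 q [-0.22  0.26 -0.57  0.75 -0.    1.2 ]
shift [-0.008  -0.0003  0.0303]
twist 0.12
holder xy [-0.0248  0.223 ] Fxyz holder [ 0.7 -0.3  0.3]
```

Request:
play_rows:
  series:
    - {"tx": 0, "ty": 0, "tz": 0.02, "twist": 0, "grip": 1}
    - {"tx": 0, "ty": 0, "tz": 0.03, "twist": 0, "grip": 1}
    - {"tx": -0.01, "ty": 0, "tz": 0.03, "twist": 0, "grip": 1}
    - {"tx": -0.02, "ty": 0, "tz": 0.03, "twist": 0, "grip": 1}
    - {"tx": -0.025, "ty": 0, "tz": 0.03, "twist": 0, "grip": 1}

```text
time_s: 20.85
eef_pos: [0.4484, -0.0411, 0.0308]
tcp_rot: [0.651, 0.759, 0.0, 0.0]
contact_force: [0.5, 1.1, 0.3]
opening: 0.002
finger_force: 0.5
```

Request:
play_rows:
  series:
    - {"tx": -0.004, "ty": 0, "tz": 0, "twist": 0, "grip": 1}
    - {"tx": -0.008, "ty": 0, "tz": 0, "twist": 0, "grip": 1}
    - {"tx": -0.012, "ty": 0, "tz": 0, "twist": 0, "grip": 1}
    - {"tx": -0.016, "ty": 0, "tz": 0, "twist": 0, "grip": 1}
    - {"tx": -0.018, "ty": 0, "tz": 0, "twist": 0, "grip": 1}

```text
time_s: 21.48
eef_pos: [0.4517, -0.0564, 0.0306]
tcp_rot: [0.651, 0.759, 0.002, -0.0]
contact_force: [7.0, 15.5, 3.7]
opening: -0.002
finger_force: 7.4
```

```bash
python3 - <<'E'
from h import *
go(None);hol()
E
```

```text
pos [ 0.4517 -0.0564  0.0306] yaw 98.83 t 21.48 F [ 7.  15.5  3.7] z [ 0.002  0.004 -1.   ] open -0.002 q [-0.31  0.31 -0.59  0.67  0.    1.11]
holder xy [-0.0234  0.1809] Fxyz holder [ 9.2 14.3  3.7]
```

Request:
play_rows:
  series:
    - {"tx": 0.006, "ty": 0, "tz": 0, "twist": 0, "grip": 1}
    - {"tx": 0.006, "ty": 0.004, "tz": 0, "twist": 0, "grip": 1}
    - {"tx": 0.003, "ty": 0.004, "tz": 0, "twist": 0, "grip": 1}
    - {"tx": 0.001, "ty": 0.004, "tz": 0, "twist": 0, "grip": 1}
    - {"tx": 0.0, "ty": 0.004, "tz": 0, "twist": 0, "grip": 1}

```text
time_s: 22.1
eef_pos: [0.4547, -0.0573, 0.0303]
tcp_rot: [0.651, 0.759, 0.0, -0.0]
contact_force: [1.8, 3.5, 0.4]
opening: -0.001
finger_force: 1.7
```

```bash
python3 - <<'E'
from h import *
go(None);hol()
E
```

```text
pos [ 0.4547 -0.0573  0.0303] yaw 98.74 t 22.1 F [1.8 3.5 0.4] z [ 0.     0.001 -1.   ] open -0.001 q [-0.3   0.32 -0.58  0.67  0.    1.11]
holder xy [-0.0206  0.1796] Fxyz holder [2.3 3.2 0.4]
```

Request:
play_rows:
  series:
    - {"tx": -0.002, "ty": 0.0003, "tz": 0, "twist": 0, "grip": 1}
    - {"tx": -0.004, "ty": 0.0005, "tz": 0, "twist": 0, "grip": 1}
    - {"tx": -0.006, "ty": 0.0007, "tz": 0, "twist": 0, "grip": 1}
    - {"tx": -0.008, "ty": 0.001, "tz": 0, "twist": 0, "grip": 1}
    - {"tx": -0.009, "ty": 0.001, "tz": 0, "twist": 0, "grip": 1}

```text
time_s: 22.72
eef_pos: [0.4572, -0.066, 0.0304]
tcp_rot: [0.651, 0.759, 0.0, 0.0]
contact_force: [2.7, 6.3, 0.2]
opening: 0.001
finger_force: 2.8
```

```bash
python3 - <<'E'
from h import *
go(None);hol()
E
```

```text
pos [ 0.4572 -0.066   0.0304] yaw 98.76 t 22.73 F [2.7 6.3 0.2] z [ 0.  0. -1.] open 0.001 q [-0.32  0.32 -0.57  0.68  0.    1.1 ]
holder xy [-0.0194  0.1707] Fxyz holder [3.6 5.8 0.2]
```

Request:
play_rows:
  series:
    - {"tx": 0.004, "ty": 0, "tz": 0, "twist": 0, "grip": 1}
    - {"tx": 0.002, "ty": -0.001, "tz": 0, "twist": 0, "grip": 1}
    - {"tx": -0.002, "ty": -0.001, "tz": 0, "twist": 0, "grip": 1}
    - {"tx": -0.004, "ty": -0.001, "tz": 0, "twist": 0, "grip": 1}
    - {"tx": -0.006, "ty": -0.001, "tz": 0, "twist": 0, "grip": 1}

```text
time_s: 23.35
eef_pos: [0.4571, -0.0721, 0.0303]
tcp_rot: [0.651, 0.759, 0.0, -0.0]
contact_force: [1.8, 4.2, -0.2]
opening: -0.001
finger_force: 1.7
```

```bash
python3 - <<'E'
from h import *
go(None);hol()
E
```

```text
pos [ 0.4571 -0.0721  0.0303] yaw 98.75 t 23.35 F [ 1.8  4.2 -0.2] z [ 0.     0.001 -1.   ] open -0.001 q [-0.33  0.32 -0.57  0.68  0.    1.08]
holder xy [-0.0205  0.1646] Fxyz holder [ 2.5  3.9 -0.2]
```

Request:
play_rows:
  series:
    - {"tx": -0.0015, "ty": 0, "tz": 0, "twist": 0, "grip": 1}
    - {"tx": -0.003, "ty": 0, "tz": 0, "twist": 0, "grip": 1}
    - {"tx": -0.0045, "ty": 0, "tz": 0, "twist": 0, "grip": 1}
    - {"tx": -0.006, "ty": 0, "tz": 0, "twist": 0, "grip": 1}
    - {"tx": -0.006, "ty": 0, "tz": 0, "twist": 0, "grip": 1}

```text
time_s: 23.98
eef_pos: [0.458, -0.076, 0.0303]
tcp_rot: [0.651, 0.759, 0.002, -0.001]
contact_force: [4.2, 19.1, 3.4]
opening: -0.0
finger_force: 9.1
```

```bash
python3 - <<'E'
from h import *
go(None);hol()
E
```

```text
pos [ 0.458  -0.076   0.0303] yaw 98.83 t 23.98 F [ 4.2 19.1  3.4] z [ 0.001  0.005 -1.   ] open -0.0 q [-0.34  0.32 -0.57  0.68  0.01  1.07]
holder xy [-0.0202  0.1606] Fxyz holder [ 7.  18.2  3.4]
```

Request:
play_rows:
  series:
    - {"tx": 0.006, "ty": 0, "tz": 0, "twist": 0, "grip": 1}
    - {"tx": 0.006, "ty": -0.004, "tz": 0, "twist": 0, "grip": 1}
    - {"tx": 0.003, "ty": -0.004, "tz": 0, "twist": 0, "grip": 1}
    - {"tx": 0.001, "ty": -0.004, "tz": 0, "twist": 0, "grip": 1}
    - {"tx": 0, "ty": -0.004, "tz": 0, "twist": 0, "grip": 1}

```text
time_s: 24.6
eef_pos: [0.4533, -0.0768, 0.0303]
tcp_rot: [0.651, 0.759, 0.002, -0.002]
contact_force: [-2.6, 22.0, 9.5]
opening: -0.0
finger_force: 11.2
```

```bash
python3 - <<'E'
from h import *
go(None);hol()
E
```

```text
pos [ 0.4533 -0.0768  0.0303] yaw 98.79 t 24.6 F [-2.6 22.   9.5] z [-0.     0.005 -1.   ] open -0.0 q [-0.35  0.32 -0.58  0.68  0.    1.07]
holder xy [-0.025   0.1606] Fxyz holder [ 0.8 22.1  9.5]
```

Request:
play_rows:
  series:
    - {"tx": 0.012, "ty": 0, "tz": 0, "twist": 0, "grip": 1}
    - {"tx": 0.035, "ty": 0, "tz": -0.02, "twist": 0, "grip": 1}
    - {"tx": 0.035, "ty": 0, "tz": -0.08, "twist": 0, "grip": 1}
    - {"tx": 0.03, "ty": -0.02, "tz": -0.14, "twist": 0, "grip": 1}
    - {"tx": -0.02, "ty": -0.04, "tz": -0.18, "twist": 0, "grip": 1}

```text
time_s: 25.22
eef_pos: [0.4181, -0.0998, 0.2099]
tcp_rot: [0.65, 0.76, 0.0, 0.001]
contact_force: [1.5, -1.5, -1.4]
opening: -0.007
finger_force: 0.0
```

Request:
play_rows:
  series:
    - {"tx": -0.05, "ty": -0.01, "tz": -0.03, "twist": 0, "grip": 1}
    - {"tx": -0.1, "ty": -0.01, "tz": -0.05, "twist": 0, "grip": 1}
    - {"tx": -0.15, "ty": -0.01, "tz": -0.05, "twist": 0, "grip": 1}
    - {"tx": -0.17, "ty": -0.01, "tz": -0.05, "twist": 0, "grip": 1}
    - {"tx": -0.17, "ty": -0.01, "tz": -0.05, "twist": 0, "grip": 1}

```text
time_s: 25.85
eef_pos: [0.4342, -0.2705, 0.2566]
tcp_rot: [0.652, 0.759, -0.0, -0.001]
contact_force: [-0.6, 1.0, 0.1]
opening: 0.0
finger_force: 0.0
```

```bash
python3 - <<'E'
from h import *
go(None); d=snap("wrist","w9")
P=[hw(x,y,z) for x,y,z in [(-.07,.175,.024),(.07,.175,.024),(.045,.12,.036),(.045,-.12,.036)]]
uv=proj(d,P);print(np.round(uv))
i=d["image"][:,:,::-1];u0=max(0,int(uv[:,0].min())-20);v0=max(0,int(uv[:,1].min())-20)
c=i[v0:v0+250,u0:u0+200];print(u0,v0);cv2.imwrite("pics/w9c.png",cv2.resize(cv2.rotate(c,cv2.ROTATE_90_CLOCKWISE),None,fx=3,fy=3,interpolation=cv2.INTER_CUBIC))
E
```

```text
pos [ 0.4342 -0.2705  0.2566] yaw 98.67 t 25.85 F [-0.6  1.   0.1] z [-0.001  0.001 -1.   ] open 0.0 q [-0.72  0.23 -0.02  1.32 -0.    0.7 ]
[[332. -27.]
 [492. -26.]
 [462.  40.]
 [438. 288.]]
311 0
```

View pics/w9c.png

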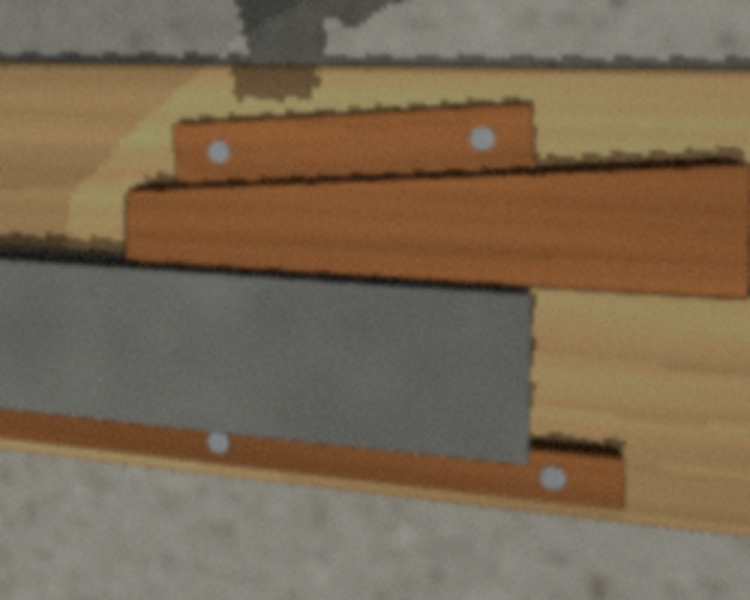

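The wedge's tip, at about (127,220), is past the cleat's right end. It bears on both the cleat and the stone, and the stone lies flush on the fence. Nothing touches the robot, so I'm handing in the job.

```bash
python3 -c "
from bench import workorder
print(workorder.finish_job())"
```

```text
the job is handed in; nothing more can be done
None
```

I handed in the job at about 26 s, but the hand-in reported no pass or fail: the stone looks flush against the fence in the last picture, and the wedge is jammed, not moving when I pushed it again at about 22 N (above the suggested 8–15 N).

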